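# Set the bench shaker to its fast stage and start it

## Robot

A 7-joint arm with a two-finger parallel gripper is mounted at the origin on a cart in front of the work surface, level with it; the furniture and walls round the work are solid. World frame = base frame: x ahead of the robot, y to its left, z up, the work surface at z = 0. Lengths are in m, angles in rad, forces in N, time in s.
With the tool pointing down it reaches from about 0.425 to 0.8 m from the base axis. Payload 8.3 kg.
Tool frame: the origin (TCP) lies between the finger pads; the fingertips stand 22 mm ahead of it and the grasp point (between the pads) lies 3 mm ahead of it; z points along the fingers, y is the line along which they close (so a half turn about z gives the same grasp; the last joint's range is limited). The gripper opens to 85 mm and grips with 20 to 120 N. Pads are 22 mm wide; open, the fingers measure 114 mm over their backs; the gripper's body (76 mm by 85 mm) begins 54 mm behind the grasp point. The pads swing forward as they close: fully open they stand 13 mm farther back than shut.
Start: joints at [1.104, 0.383, 0.016, 1.37, -0.006, 1.388, -0.046], TCP at [0.246, -0.575, 0.253] pointing down, gripper open.
Joint ranges: [-2.95, 2.95], [-0.25, 2.06], [-1.52, 1.56], [0.18, 2.33], [-1.44, 4.58], [0.02, 2.06], [-3.01, 3.01]. Speed limits (rad/s): [2.39, 2.39, 3.01, 3.01, 3.14, 3.14, 3.14].

## Interface

Orientations are given as a rotation vector (axis times angle).
In Python, from station import get_state, viewer, order gives the robot as it stands.
- The arm moves only by the shell command python3 -m handwheel 'ROWS' [FORCE]. ROWS is JSON, a list of rows, each an object with "slide": the shift along the tool's x, y, z in cm, a list of three; "yaw": the turn about the tool's z in rad; "jaw": the closure in counts, from 0 (fully open) to 255 (shut). A call has 1 to 12 rows; each row shifts and turns the commanded pose from where the row before left it, along the tool's axes as they then stand; what a row does not reach is not made up. A row lasts 1/8 s, in which the tool goes at most 62.5 mm and 10.7 degrees, less where a joint would pass 70% of its speed; a pose out of reach is approached as far as the arm can. A call with a gripper value outside its range is refused whole. The fingers move at their own pace and stop on an object; FORCE is the grip in N (left out, the last holds). Time passes only in rows, so rows that do not move let the fingers close. It gives the time, the measured TCP pose, the force, the opening and the grip force at its end, in the units of the state.
- get_state(): the state, without advancing time (a new reading comes with each control period).
- viewer.capture(name): name is "scene" or "top" or "wrist"; returns a dict with "frame" (384x512x3 uint8, red, green, blue), "fx", "fy", "cx", "cy" (pixels), "dist_coeffs" ([k1, k2, p1, p2, k3] as OpenCV has them; the pictures are not rectified), "pose" (4x4, takes a point from camera to world coordinates); the wrist camera has in their place "T_tool_cam" (4x4, takes a point from camera to tool coordinates, whose origin is the TCP and whose axes are the flange's). Camera axes: x right, y down, z forward; pixel columns grow to the right and rows downward; lengths in m; the calibration is good to about 2 mm. A picture is of the moment at which its call begins: read the wrist's pose just before it. There is no depth.
- order.hand_in(): hands the job in; it is judged then, once.
The state is a dict: "time": time; "joint_positions": joint angles; "qd": joint speeds; "effort": joint torques, N m; "tool_pos": TCP position; "orientation": TCP orientation; "contact_force": force on the tool from outside, world axes, zero at the start; "torque": the same for the moment, N m; "opening": opening from 0.0 (shut) to 1.0 (fully open); "grip_force": force on a finger pad.
Only numpy, scipy, OpenCV 4.12 (cv2) and the standard library are available. Lean on these libraries where they do the work, as an engineer would, in place of code of your own. Each camera call takes 0.05 s, during which the arm holds its last target. There are 200 camera calls.

## Task

Slide the orange speed lever on the white bench shaker to the right, past its first notch and fully home at the second stop (two dots), by pushing its side with the fingertips, not by gripping it. Then press the green start button fully down and let go. Leave the red stop button alone, keep the shaker where it stands with its two sample cups upright in its tray, and do not disturb the jar, the white waste tray or the marker.

Things in the scene. Friction and masses are not known exactly. Their poses are not given: they have to be found in the camera images.
- shaker: White bench shaker, loose on rubber feet, 3.5 to 5 kg, 200 (x) x 240 (y) mm. Origin: centre of footprint, on the worktop; x away from the robot (yaw up to 0.35 rad), y left, z up. Flat control panel in front (x -0.100 to -0.006), top at z 0.066; lever slot and both buttons lie on its line x = -0.056. Behind it a tray of three bays (rim z 0.062, floor 0.050) holds the cups.
- lever_grip (a point): Centre of the orange lever paddle standing on the panel: 28 mm along the shaker's x, 12 mm along its y (direction of sliding), 31 mm high, from 69 to 100 mm above the worktop; this point at 84.5 mm. In the shaker's frame x = -0.056 and y = 0.085 at off, 0.055 at the first notch (one dot), 0.025 at the second stop (two dots).
- speed_lever (a joint): Lever travel in m toward the shaker's -y (right): 0 off, 0.030 first notch, 0.060 second stop (solid end). Starts at off, where it springs back. Spring-notched: 6 to 8 N along y to leave off and again to leave the first notch; past 0.048 it snaps on to the second stop by itself, released between 0.018 and 0.042 it falls into the first notch, and there it stays.
- start_button_top (a point): Centre of the top face of the round green start button (28 mm across, in a black collar 44 mm across that stands 12 mm above the panel), at shaker x = -0.056, y = -0.033. Pressed straight down.
- start_button (a joint): Travel of the green button, 0 up to 0.006 m fully down; springs back, about 5 N fully down. Counts as pressed beyond 0.0045.
- stop_button_top (a point): Centre of the top face of the red stop button, the same shape, at shaker x = -0.056, y = -0.088. Not to be pressed.
- stop_button (a joint): Travel of the red stop button, 0 up to 0.006 m down.
- cup_left: Clear sample cup with green contents, 51 x 51 x 64 mm, loose in the left bay of the tray; origin centre of its underside, z up.
- cup_right: The same kind of cup in the right bay of the tray.
- jar: Cream plastic jar, 86 x 86 x 155 mm, loose on the worktop right of the shaker; origin centre of its underside.
- tray: Low white waste tray, 90 x 130 x 24 mm, loose on the worktop at the right front; origin centre of its underside.
- marker: White marker with purple cap, 134 mm long, 19 mm thick, lying loose at the left; origin at its middle, underside.
Not all that is in view belongs to the job. What is shaped like the cup_right but purple is not meant. Leave any brown look-alike of the cup_left alone.

How it is judged:
By the outcome, as a careful person would: the job done as asked, in the order asked, and still so for the second after the job is handed in, with the robot touching nothing.
It also fails if it takes over 38 s, if anything falls off the work surface, if the arm or the gripper's body presses on something with over 40 N, if the wrist force passes 120 N, or if a joint passes its speed limit or range.

## Working session

There is one attempt and no reset: what is moved stays moved. The work goes in short steps, Python scripts to look and compute and a shell command to move; the robot and the scene stay as the last step left them, time stands still between calls to the robot, and variables do not carry over. Pictures are saved under pics/ and viewed, at most 10 in all, crops included, and the job is handed in when it is done.

```bash
mkdir -p pics
python3 - <<'E'
from station import get_state, viewer
import cv2, numpy as np
s=get_state(); print(s)
a=[]
for n in("scene","top"):
    c=viewer.capture(n); np.save(n,c,allow_pickle=True); cv2.imwrite(f"pics/{n}0.png",c["frame"][:,:,::-1]); print(n,{k:v for k,v in c.items() if k!="frame"})
E
```

```text
{'time': 0.0, 'joint_positions': array([ 1.10408184,  0.38423573,  0.01639142,  1.37115988, -0.0063043 ,
        1.38819218, -0.04650737]), 'qd': array([ 4.64116256e-04, -8.13936196e-04,  9.31291011e-05, -8.22640596e-04,
       -3.05100266e-03, -5.45351014e-04,  1.13429977e-04]), 'effort': array([ 3.18429347e-04, -6.27597141e+01,  8.44527986e-01, -3.71814537e+01,
        1.66604470e-02,  1.42930457e-02,  5.30356056e-05]), 'tool_pos': array([ 0.24542573, -0.57429726,  0.25227788]), 'orientation': array([-3.07590179e+00, -6.29689179e-01,  6.69877595e-04]), 'contact_force': array([-0.18985259, -0.20670952,  0.50122942]), 'torque': array([ 0.04793279, -0.01077657,  0.02884867]), 'grip_force': 0.0, 'opening': 0.9972640020950007}
scene {'fx': 477.62030558775393, 'fy': 477.62030558775393, 'cx': 255.41594950109868, 'cy': 194.1349023383559, 'dist_coeffs': array([0.05179529, 0.        , 0.        , 0.        , 0.        ]), 'pose': array([[-0.66977013, -0.42746776,  0.60718967, -0.36138614],
       [-0.74227076,  0.36225293, -0.56374368,  0.94730074],
       [ 0.02102601, -0.82827781, -0.55992301,  0.91352481],
       [ 0.        ,  0.        ,  0.        ,  1.        ]])}
top {'fx': 476.17526571478896, 'fy': 476.17526571478896, 'cx': 256.9194153195613, 'cy': 196.7550818340023, 'dist_coeffs': array([-0.04567387,  0.        ,  0.        ,  0.        ,  0.        ]), 'pose': array([[-1.56721886e-02, -9.88878184e-01,  1.47899698e-01,
         2.90954040e-01],
       [-9.99877020e-01,  1.54150149e-02, -2.88499041e-03,
         1.47728773e-01],
       [ 5.73028020e-04, -1.47926723e-01, -9.88998158e-01,
         1.58236296e+00],
       [ 0.00000000e+00,  0.00000000e+00,  0.00000000e+00,
         1.00000000e+00]])}
```

View pics/top0.png

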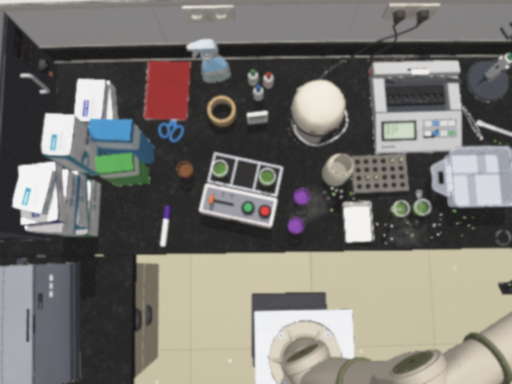

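View pics/scene0.png

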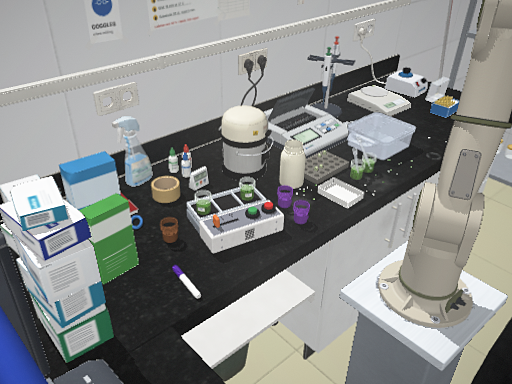

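The top view shows the shaker at (242,190), with the orange lever at about (211,199), green button (248,207), red button (265,211), and cups at (220,168) and (267,177). The jar is at (338,168), the tray at (357,222) and the marker at (165,226). Look-alikes are the purple cups (302,196) and (296,226), the brown cup (185,170), and, for the start button, the green cup contents. The green button is the one in a black collar on the panel, beside the red one.

```bash
cat > h.py <<'E'
import numpy as np, cv2
def ray(c,uv,pose=None):
    P=c["pose"] if pose is None else pose
    K=np.array([[c["fx"],0,c["cx"]],[0,c["fy"],c["cy"]],[0,0,1]])
    p=cv2.undistortPoints(np.array([[uv]],float),K,c["dist_coeffs"])[0,0]
    return P[:3,3],P[:3,:3]@np.array([p[0],p[1],1])
def onz(c,uv,z,pose=None):
    o,d=ray(c,uv,pose); return o+d*(z-o[2])/d[2]
def tri(r):
    A=0;b=0
    for o,d in r:
        d=d/np.linalg.norm(d);M=np.eye(3)-np.outer(d,d);A=A+M;b=b+M@o
    return np.linalg.solve(A,b)
def blobs(img,lo,hi,box,amin=6):
    h=cv2.cvtColor(img,cv2.COLOR_RGB2HSV);m=cv2.inRange(h,lo,hi)
    k=np.zeros_like(m);x0,y0,x1,y1=box;k[y0:y1,x0:x1]=m[y0:y1,x0:x1]
    n,_,st,ce=cv2.connectedComponentsWithStats(k)
    return [(ce[i].round(1),st[i].tolist()) for i in range(1,n) if st[i,4]>=amin]
COL={"orange":((5,130,120),(17,255,255)),"green":((50,130,40),(85,255,255)),"red":((174,150,90),(180,255,255)),"red0":((0,150,90),(4,255,255))}
E
python3 - <<'E'
from h import *
for n,box in(("scene",(180,170,300,260)),("top",(195,145,290,235))):
    c=np.load(n+".npy",allow_pickle=True).item()
    for k,(lo,hi) in COL.items():
        for ce,st in blobs(c["frame"],lo,hi,box): print(n,k,ce,st,onz(c,ce,.0845).round(4))
    x0,y0,x1,y1=box
    cv2.imwrite(f"pics/{n}c.png",cv2.resize(c["frame"][y0:y1,x0:x1,::-1],None,fx=4,fy=4,interpolation=2))
a=cv2.imread("pics/scenec.png");b=cv2.imread("pics/topc.png");
H=max(a.shape[0],b.shape[0]);p=lambda i:cv2.copyMakeBorder(i,0,H-i.shape[0],0,0,0)
cv2.imwrite("pics/crop.png",cv2.resize(np.hstack([p(a),p(b)]),None,fx=.93,fy=.93))
E
```

```text
scene orange [215.9 220.9] [213, 215, 7, 13, 65] [0.5093 0.29   0.0845]
scene green [252.1 209.2] [248, 207, 9, 5, 36] [0.4848 0.1735 0.0845]
scene red0 [268.2 205.1] [264, 202, 9, 7, 54] [0.4692 0.1227 0.0845]
top orange [211.4 199. ] [210, 196, 4, 7, 24] [0.51   0.2882 0.0845]
top red0 [264.5 210.8] [261, 207, 8, 9, 64] [0.4696 0.1201 0.0845]
```

View pics/crop.png

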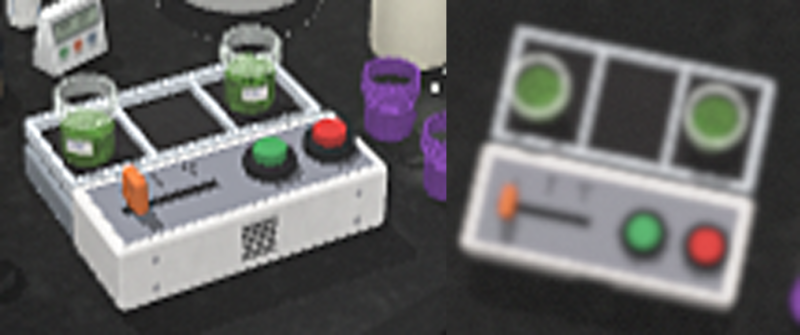

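The crop confirms the layout: orange lever at the left end of its slot, green button right of centre, red at far right. The measured lever-to-red distance is 172 mm against the specified 173, and green falls on the line, giving shaker yaw ≈ -0.235. Moving out now.

```bash
python3 -m handwheel '[{"slide":[4.5,-3.1,0],"yaw":0,"jaw":255},{"slide":[4.5,-3.1,0],"yaw":0,"jaw":255},{"slide":[4.5,-3.1,0],"yaw":0,"jaw":255},{"slide":[4.5,-3.1,0],"yaw":0,"jaw":255},{"slide":[4.5,-3.1,0],"yaw":0,"jaw":255},{"slide":[4.5,-3.1,0],"yaw":0,"jaw":255},{"slide":[4.5,-3.1,0],"yaw":0,"jaw":255},{"slide":[0,0,0],"yaw":0.16,"jaw":255},{"slide":[0,0,0],"yaw":0.16,"jaw":255},{"slide":[0,0,0],"yaw":0.16,"jaw":255},{"slide":[0,0,0],"yaw":0.16,"jaw":255},{"slide":[0,0,0],"yaw":0,"jaw":255}]' 30
cat >> h.py <<'E'
Ls=np.array([.5097,.289,.0845]); psi=-.235
def go(y,tip,x=-.056):   # slide (cm) to shaker-frame y, fingertip height
    from station import get_state
    from scipy.spatial.transform import Rotation as R
    s=get_state();T=R.from_rotvec(s["orientation"]).as_matrix()
    X=np.array([np.cos(psi),np.sin(psi)]);Y=np.array([-X[1],X[0]])
    g=np.r_[Ls[:2]+Y*(y-.085)+X*(x+.056),tip+.022]
    print("t",round(s["time"],2),"tcp",s["tool_pos"].round(4),"F",s["contact_force"].round(1),"op",round(s["opening"],3),"tilt",T[:,2].round(3),"q7",s["joint_positions"][6].round(2))
    print("goal",g.round(4),"slide cm",(T.T@(g-s["tool_pos"])*100).round(2),"yaw",round(np.arctan2(T[1,0],T[0,0])-psi,3))
E
python3 -c "
from h import *;go(.135,.2)"
```

```text
time: 1.6
tool_pos: [0.4498, -0.2512, 0.2529]
orientation: [-3.12, 0.368, 0.001]
contact_force: [-0.3, -0.6, 0.1]
opening: -0.0
grip_force: 0.0
t 1.6 tcp [ 0.4498 -0.2512  0.2529] F [-0.3 -0.6  0.1] op -0.0 tilt [-0.001  0.    -1.   ] q7 -1.38
goal [0.5213 0.3376 0.222 ] slide cm [ -6.76 -58.93   3.12] yaw -0.0
```

```bash
python3 -m handwheel '[{"slide":[-0.5,-5.4,0],"yaw":0,"jaw":255},{"slide":[-0.6,-5.4,0],"yaw":0,"jaw":255},{"slide":[-0.6,-5.4,0],"yaw":0,"jaw":255},{"slide":[-0.6,-5.4,0],"yaw":0,"jaw":255},{"slide":[-0.6,-5.4,0],"yaw":0,"jaw":255},{"slide":[-0.6,-5.4,0],"yaw":0,"jaw":255},{"slide":[-0.6,-5.4,0],"yaw":0,"jaw":255},{"slide":[-0.6,-5.4,0],"yaw":0,"jaw":255},{"slide":[-0.6,-5.4,0.5],"yaw":0,"jaw":255},{"slide":[-0.7,-5.4,0.6],"yaw":0,"jaw":255},{"slide":[-0.7,-4.9,2.0],"yaw":0,"jaw":255},{"slide":[0,0,0],"yaw":0,"jaw":255}]'
cat >> h.py <<'E'
def wcap(name):
    from station import get_state, viewer
    from scipy.spatial.transform import Rotation as R
    s=get_state();c=viewer.capture("wrist");T=np.eye(4);T[:3,:3]=R.from_rotvec(s["orientation"]).as_matrix();T[:3,3]=s["tool_pos"]
    c["pose"]=T@c["T_tool_cam"];np.save(name,c,allow_pickle=True);cv2.imwrite(f"pics/{name}.png",c["frame"][:,:,::-1]);return c
E
python3 -c "
from h import *;go(.125,.075)
c=wcap('w1');print(c['T_tool_cam'].round(3))
for k,(lo,hi) in COL.items():
    for ce,st in blobs(c['frame'],lo,hi,(0,0,512,384),60): print(k,ce,st,onz(c,ce,.0845).round(4))"
```

```text
time: 3.1
tool_pos: [0.5198, 0.3412, 0.2195]
orientation: [-3.122, 0.353, 0.008]
contact_force: [0.0, -0.3, -0.6]
opening: -0.0
grip_force: 0.0
t 3.1 tcp [0.5198 0.3412 0.2195] F [ 0.  -0.3 -0.6] op -0.0 tilt [-0.005  0.001 -1.   ] q7 -2.6
goal [0.519  0.3279 0.097 ] slide cm [ 0.28  1.31 12.25] yaw 0.01
[[ 0.001 -0.948 -0.318  0.081]
 [ 1.     0.001  0.001 -0.   ]
 [-0.    -0.318  0.948 -0.121]
 [ 0.     0.     0.     1.   ]]
orange [184.8  82.8] [149, 52, 63, 63, 2275] [0.6125 0.3725 0.0845]
orange [317.  189.6] [307, 170, 21, 40, 660] [0.5072 0.2897 0.0845]
green [ 35.8 136.2] [0, 100, 88, 82, 4409] [0.6033 0.5041 0.0845]
green [451.1 188.8] [434, 173, 35, 33, 871] [0.4821 0.176  0.0845]
red0 [502.2 189.5] [490, 173, 22, 33, 561] [0.4706 0.1276 0.0845]
```

View pics/w1.png

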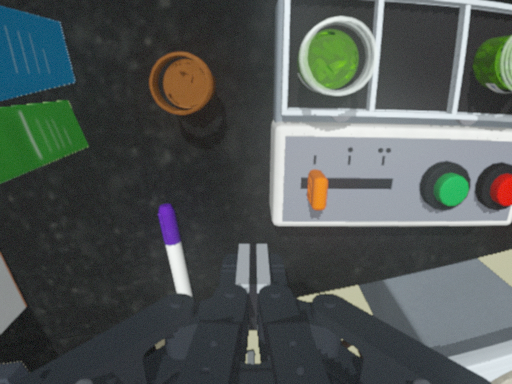

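The wrist view shows the lever at (317,190), the green button at (451,189) and the red at (502,190), which agrees with the fixed cameras to about 3 mm. I'll descend on the lever's left side, tip at 76 mm.

```bash
python3 -m handwheel '[{"slide":[0.2,1.3,4.5],"yaw":0.01,"jaw":255},{"slide":[0,0,4.5],"yaw":0,"jaw":255},{"slide":[0,0,2.5],"yaw":0,"jaw":255},{"slide":[0,0,0.7],"yaw":0,"jaw":255},{"slide":[0,0,0],"yaw":0,"jaw":255}]'
python3 -c "
from h import *;go(.110,.076)
c=wcap('w2')"
```

```text
time: 3.78
tool_pos: [0.5223, 0.3232, 0.1012]
orientation: [-3.118, 0.386, -0.001]
contact_force: [0.3, 0.2, 0.9]
opening: -0.001
grip_force: 0.0
t 3.77 tcp [0.5223 0.3232 0.1012] F [0.3 0.2 0.9] op -0.001 tilt [ 0.001  0.    -1.   ] q7 -2.64
goal [0.5155 0.3133 0.098 ] slide cm [-0.41  1.13  0.32] yaw -0.011
```

View pics/w2.png

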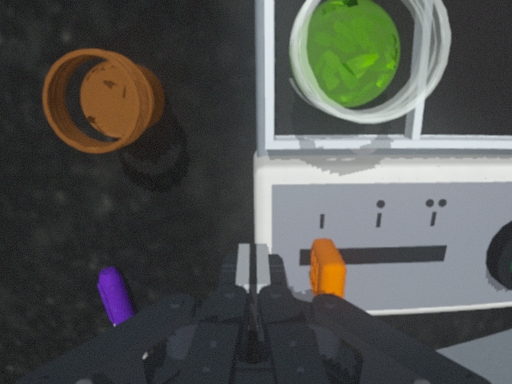

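The fingertips (237–272, 245) stand just left of the paddle (310–345, 265), in line with the slot. Approaching to contact.

```bash
python3 -m handwheel '[{"slide":[-0.4,0.5,0.3],"yaw":-0.01,"jaw":255},{"slide":[0,0.4,0],"yaw":0,"jaw":255},{"slide":[0,0.4,0],"yaw":0,"jaw":255},{"slide":[0,0,0],"yaw":0,"jaw":255}]'
python3 -c "
from h import *;go(.085,.076)"
```

```text
time: 4.32
tool_pos: [0.5148, 0.3116, 0.0975]
orientation: [3.119, -0.371, 0.001]
contact_force: [-0.3, -0.3, -0.4]
opening: 0.001
grip_force: 0.0
t 4.33 tcp [0.5148 0.3116 0.0975] F [-0.3 -0.3 -0.4] op 0.001 tilt [ 0. -0. -1.] q7 -2.62
goal [0.5097 0.289  0.098 ] slide cm [ 0.03  2.32 -0.05] yaw -0.002
```

```bash
python3 -m handwheel '[{"slide":[0,0.4,0],"yaw":0,"jaw":255},{"slide":[0,0.4,0],"yaw":0,"jaw":255},{"slide":[0,0.3,0],"yaw":0,"jaw":255}]'
python3 -c "
from h import *;go(.085,.076)"
```

```text
time: 4.7
tool_pos: [0.5122, 0.3031, 0.0976]
orientation: [-3.117, 0.368, -0.002]
contact_force: [2.9, 5.3, -3.4]
opening: -0.0
grip_force: 2.8
t 4.7 tcp [0.5122 0.3031 0.0976] F [ 2.9  5.3 -3.4] op -0.0 tilt [ 0.001  0.003 -1.   ] q7 -2.61
goal [0.5097 0.289  0.098 ] slide cm [ 0.08  1.43 -0.04] yaw 0.0
```

Contact at the expected place, with about 6 N along y. Pushing through the first notch to just past the snap point.

```bash
python3 -m handwheel '[{"slide":[0,0.5,0],"yaw":0,"jaw":255},{"slide":[0,0.5,0],"yaw":0,"jaw":255},{"slide":[0,0.5,0],"yaw":0,"jaw":255},{"slide":[0,0.5,0],"yaw":0,"jaw":255},{"slide":[0,0.5,0],"yaw":0,"jaw":255},{"slide":[0,0.5,0],"yaw":0,"jaw":255},{"slide":[0,0.5,0],"yaw":0,"jaw":255},{"slide":[0,0.5,0],"yaw":0,"jaw":255},{"slide":[0,0.5,0],"yaw":0,"jaw":255},{"slide":[0,0.5,0],"yaw":0,"jaw":255},{"slide":[0,0,0],"yaw":0,"jaw":255}]'
cat >> h.py <<'E'
def look(c,box,amin=20):
    for k,(lo,hi) in COL.items():
        for ce,st in blobs(c["frame"],lo,hi,box,amin): print(k,ce,st,onz(c,ce,.0845).round(4))
E
python3 -c "
from h import *;go(.0335,.076)
from station import viewer
look(viewer.capture('top'),(195,145,290,235),5)
c=wcap('w3')"
```

```text
time: 6.08
tool_pos: [0.5003, 0.2521, 0.0973]
orientation: [3.119, -0.371, -0.0]
contact_force: [-0.2, 0.3, -0.1]
opening: -0.0
grip_force: 0.0
t 6.08 tcp [0.5003 0.2521 0.0973] F [-0.2  0.3 -0.1] op -0.0 tilt [-0.    -0.001 -1.   ] q7 -2.54
goal [0.4977 0.2389 0.098 ] slide cm [ 0.05  1.34 -0.07] yaw -0.002
```

View pics/w3.png

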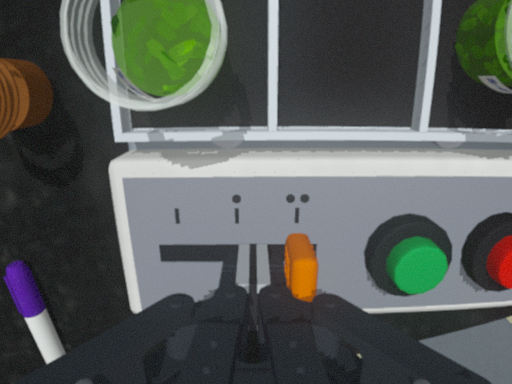

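The paddle's base stands at the two-dot mark (297,215–240) with zero contact force and a small gap to the fingers, so it snapped home. Backing off, up, and over the green button.

```bash
python3 -m handwheel '[{"slide":[0,-0.6,0],"yaw":0,"jaw":255},{"slide":[0,0,-4.5],"yaw":0,"jaw":255},{"slide":[0,0,-3.0],"yaw":0,"jaw":255},{"slide":[0,4.3,0],"yaw":0,"jaw":255},{"slide":[0,4.3,0],"yaw":0,"jaw":255},{"slide":[0,0,0],"yaw":0,"jaw":255},{"slide":[0,0,0],"yaw":0,"jaw":255}]'
python3 -c "
from h import *;go(-.033,.09)
from station import viewer
c=wcap('w4');look(c,(100,0,512,384),150)
g=lambda c,b:max(blobs(c['frame'],*COL['green'],b,5),key=lambda t:t[1][4])[0]
s=viewer.capture('scene');print('scene');look(s,(180,170,300,260),5);print('top');look(viewer.capture('top'),(195,145,290,235),5)"
```

```text
time: 7.05
tool_pos: [0.4818, 0.1759, 0.1726]
orientation: [-3.119, 0.369, -0.001]
contact_force: [-0.4, -0.2, -0.7]
opening: -0.004
grip_force: 0.0
t 7.05 tcp [0.4818 0.1759 0.1726] F [-0.4 -0.2 -0.7] op -0.004 tilt [ 0.001  0.001 -1.   ] q7 -2.34
goal [0.4822 0.1742 0.112 ] slide cm [0.08 0.15 6.06] yaw -0.001
orange [169.9 211.8] [156, 188, 27, 49, 996] [0.4938 0.2322 0.0845]
green [254.4 210. ] [235, 190, 40, 41, 1302] [0.4816 0.175  0.0845]
red0 [333.7 209.4] [314, 189, 41, 41, 1277] [0.4692 0.1217 0.0845]
scene
orange [234.6 214.9] [232, 209, 6, 13, 60] [0.4967 0.231  0.0845]
green [246.6 191.2] [245, 191, 4, 2, 5] [0.5676 0.1227 0.0845]
green [252.1 209.4] [248, 207, 9, 6, 39] [0.4841 0.1741 0.0845]
red0 [268.2 205.1] [264, 202, 9, 7, 54] [0.4692 0.1227 0.0845]
top
orange [228.8 205. ] [228, 204, 3, 3, 6] [0.4899 0.233  0.0845]
```

View pics/w4.png

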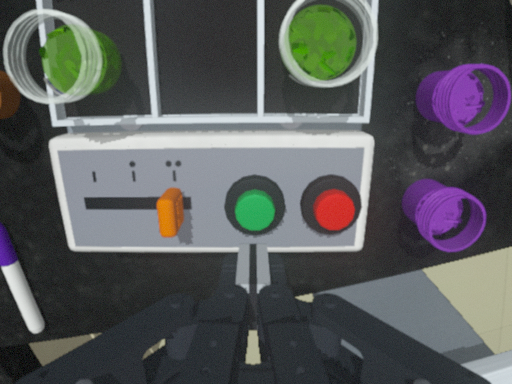

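The lever has travelled 59 mm (at the two dots), the shaker is unmoved (red button at the same place), and the green button (254,210) is directly below the tip. Descending.

```bash
python3 -m handwheel '[{"slide":[0,0.1,3.5],"yaw":0,"jaw":255},{"slide":[0,0,2.2],"yaw":0,"jaw":255},{"slide":[0,0,0.4],"yaw":0,"jaw":255},{"slide":[0,0,0.3],"yaw":0,"jaw":255},{"slide":[0,0,0],"yaw":0,"jaw":255}]'
python3 -c "
from h import *;go(-.033,.0845)"
```

```text
time: 7.82
tool_pos: [0.4817, 0.1749, 0.1092]
orientation: [-3.119, 0.369, -0.002]
contact_force: [-1.1, 1.6, 2.3]
opening: 0.005
grip_force: 0.9
t 7.83 tcp [0.4817 0.1749 0.1092] F [-1.1  1.6  2.3] op 0.005 tilt [ 0.001  0.001 -1.   ] q7 -2.38
goal [0.4822 0.1742 0.1065] slide cm [0.06 0.05 0.27] yaw -0.001
```

```bash
python3 -m handwheel '[{"slide":[0,0,0.2],"yaw":0,"jaw":255},{"slide":[0,0,0.1],"yaw":0,"jaw":255},{"slide":[0,0,0],"yaw":0,"jaw":255}]'; python3 -m handwheel '[{"slide":[0,0,0.1],"yaw":0,"jaw":255},{"slide":[0,0,0],"yaw":0,"jaw":255}]'
```

```text
time: 8.2
tool_pos: [0.4819, 0.1748, 0.1059]
orientation: [-3.119, 0.369, -0.002]
contact_force: [0.1, 3.8, 4.8]
opening: -0.002
grip_force: 1.9
time: 8.45
tool_pos: [0.4819, 0.1745, 0.1047]
orientation: [-3.119, 0.37, -0.002]
contact_force: [1.0, 2.9, 4.3]
opening: -0.001
grip_force: 2.2
```

```bash
python3 -m handwheel '[{"slide":[0,0,0.1],"yaw":0,"jaw":255},{"slide":[0,0,0],"yaw":0,"jaw":255}]'; python3 -m handwheel '[{"slide":[0,0,0.1],"yaw":0,"jaw":255},{"slide":[0,0,0],"yaw":0,"jaw":255}]'
```

```text
time: 8.7
tool_pos: [0.4819, 0.1745, 0.104]
orientation: [-3.119, 0.37, -0.002]
contact_force: [0.0, 3.4, 10.3]
opening: 0.003
grip_force: 4.6
time: 8.95
tool_pos: [0.4819, 0.1746, 0.1039]
orientation: [-3.119, 0.37, -0.003]
contact_force: [-3.9, 1.4, 18.5]
opening: 0.001
grip_force: 9.1
```

The button bottomed: about 5 N of spring, then a solid stop at 18 N after about 6 mm, with the tip still about 4 mm above the collar. Releasing.

```bash
python3 -m handwheel '[{"slide":[0,0,-0.8],"yaw":0,"jaw":255},{"slide":[0,0,-3],"yaw":0,"jaw":255},{"slide":[0,0,-4],"yaw":0,"jaw":255},{"slide":[0,0,-4],"yaw":0,"jaw":255},{"slide":[0,0,0],"yaw":0,"jaw":255},{"slide":[0,0,0],"yaw":0,"jaw":255}]'
python3 -c "
from h import *;go(-.033,.2)
c=wcap('w5');look(c,(100,0,512,384),150)
from station import viewer
s=viewer.capture('scene');look(s,(180,170,300,260),5)
cv2.imwrite('pics/s5.png',cv2.resize(s['frame'][140:270,150:350,::-1],None,fx=4,fy=4))"
```

```text
time: 9.7
tool_pos: [0.4808, 0.1731, 0.2191]
orientation: [3.118, -0.371, -0.003]
contact_force: [-0.7, -0.5, -0.6]
opening: -0.0
grip_force: 0.0
t 9.7 tcp [0.4808 0.1731 0.2191] F [-0.7 -0.5 -0.6] op -0.0 tilt [-0.002 -0.001 -1.   ] q7 -2.31
goal [0.4822 0.1742 0.222 ] slide cm [ 0.12 -0.14 -0.29] yaw -0.002
orange [179.4 190.7] [169, 172, 21, 39, 676] [0.4937 0.2321 0.0845]
green [250.1 189. ] [234, 172, 33, 35, 894] [0.4814 0.1751 0.0845]
red0 [316.8 188.7] [300, 172, 35, 34, 902] [0.4688 0.1216 0.0845]
orange [234.6 214.9] [232, 209, 6, 13, 60] [0.4967 0.231  0.0845]
green [246.6 191.2] [245, 191, 4, 2, 5] [0.5676 0.1227 0.0845]
green [252.2 209.3] [248, 207, 9, 6, 37] [0.4843 0.1736 0.0845]
red0 [268.2 205.1] [264, 202, 9, 7, 54] [0.4692 0.1227 0.0845]
```

View pics/s5.png

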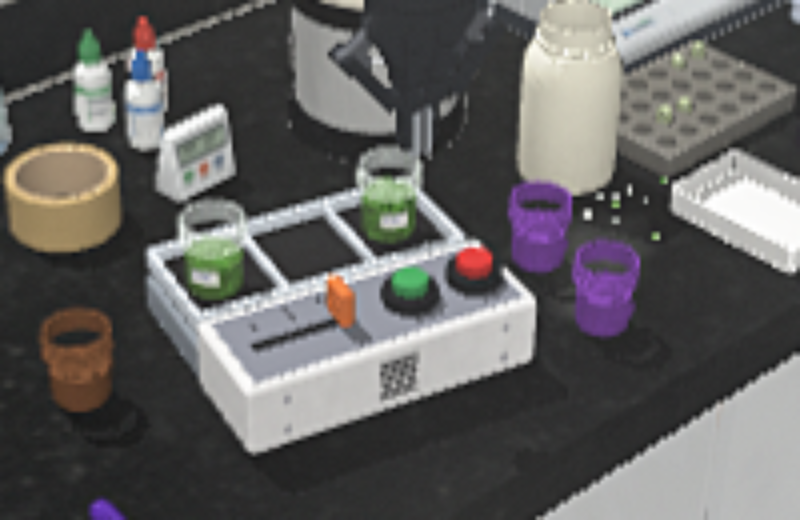

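The lever is home at (340,300), the green button is back up at (410,283), both cups are upright, and the shaker and its neighbours are unmoved. Handing in.

```bash
python3 -c "
from station import order;print(order.hand_in())"
```

```text
the job is handed in; nothing more can be done
None
```

The job is handed in at about 10 s on the robot's clock: the lever was pushed to the second stop, then the green button was pressed fully down and released, and the final pictures showed the shaker unmoved, both cups upright and the red button and neighbouring objects undisturbed.

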